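# Fit the missing hob knob and hold it pressed in

## Task

The two-burner gas hob on the shop counter is missing its left control knob (left as the robot faces the hob). From the three spare knobs lying on the counter take the one of the same pattern and size as the knob still fitted, turn it so that the flat in its bore matches the flat on the bare D-shaped tap stem, and push it fully home on the stem. Then press it all the way in against the tap's spring, as for lighting a burner, and finish still holding it with the fingers and keeping it pressed in; leave everything else on the counter where it is.

Things in the scene. Friction and masses are not known exactly. Their poses are not given: they have to be found in the camera images.
- spare_knob: The loose knob to fit, black plastic, same as the one on the hob, lying bore down on the counter. Round skirt 46 mm across, 18 mm high, with a straight blade grip on it 45 mm long, 13 mm thick, 22 mm high (total 40 mm). Origin: centre of underside; z up; x along the blade to its pointer end, marked by a white line on the blade's top and end. 45 g.
- blade_mid (a point): Middle of the spare knob's blade, on the knob's axis, 29 mm above its underside; axes as the knob's (the blade runs along x, its two gripping faces look to +y and -y).
- bore_mouth (a point): Mouth of the spare knob's bore, on the axis at the underside; axes as the knob's. The bore is a D, 13.2 mm in diameter with its flat 2.1 mm from the axis on the pointer (+x) side, 15 mm deep to its roof.
- small_knob: A spare knob of another size, not wanted: blade grip like the right one but only 32 mm across and 28 mm high. Origin: centre of the underside.
- round_knob: A spare knob of another pattern, not wanted: round, ribbed, 43 mm across and 28 mm high, without a blade. Origin: centre of the underside.
- hob: Two-burner stainless gas hob, fixed, 510 mm deep (x, to its rear), 300 mm wide (y), front edge towards the robot, top plate 56 mm above the counter. Origin: at counter height below the midpoint of its two taps: bare stem at y = +55 mm, fitted knob (top 105 mm above the counter) at y = -55 mm. Black pan supports, 98 mm above the counter, begin 61 mm behind the taps.
- stem_top (a point): Top end of the bare tap stem, on its axis: upright brass D, 12 mm diameter, flat 1.5 mm from the axis, top edge bevelled 1 mm; 80 mm above the counter when free, moves with the stem. x points the way the flat faces, z up. The knob goes on with its x the same way as this x (6 deg of play); fully home, its underside is 15 mm below this point.
- tap_stem (a joint): How far the bare stem is pushed straight down, m: 0 free, 0.006 all the way in, at a hard stop. Spring: it starts to move at 4 N and needs 10 N to be all the way in.
- screwdriver: Bystander: screwdriver 190 mm long, lying.
- tape_roll: Bystander: roll of brown tape lying flat, 104 mm across, 48 mm high.
- spray_can: Bystander: standing spray can, 65 mm across, 200 mm high.
- bracket: Bystander: steel angle bracket, legs 70 mm, 55 mm wide, standing 70 mm high; origin at the foot of its upright leg.
- screw_jar: Bystander: clear jar of 72 mm diameter, 75 mm high.
- carton: Bystander: small cardboard carton 90 x 60 x 50 mm.
- tap_base (a point): Where the stem leaves the hob's top plate (axes of the hob). The stem is 24 mm tall above it, D-shaped over the upper 17 mm; a knob fully home stands 9 mm above the plate, 3 mm when pressed in. The tap was left part-turned: its flat faces between the hob's rear (its x) and 1 rad anticlockwise of it, and turns only against a stiff 0.1 N m.

How it is judged:
By the outcome, as a careful person would: the job done as asked, in the order asked, and still so for the second after the job is handed in, while the arm keeps its last pose, push and grip.
It also fails if it takes over 38 s, if anything falls off the work surface, if the arm or the gripper's body presses on something with over 40 N, if the wrist force passes 120 N, or if a joint passes its speed limit or range.

## Robot

A 6-joint arm with a two-finger parallel gripper is mounted at the origin on the work surface. World frame = base frame: x ahead of the robot, y to its left, z up, the work surface at z = 0. Lengths are in m, angles in rad, forces in N, time in s.
With the tool pointing down it reaches from about 0.35 to 0.975 m from the base axis. Payload 4.9 kg.
Tool frame: the origin (TCP) lies at the centre of the arm's flange, where the gripper is bolted on; the fingertips stand 173 mm ahead of it and the grasp point (between the pads) lies 155 mm ahead of it (ctrl.finger_overhang is the distance from the TCP to the fingertips, in m); z points along the fingers, y is the direction in which the jaws open and shut (so a half turn about z gives the same grasp; the last joint's range is limited). The gripper opens to 85 mm and grips with 20 to 120 N. Pads are 22 mm wide; open, the fingers measure 114 mm over their backs; the gripper's body (76 mm by 85 mm) begins 54 mm behind the grasp point. The pads swing forward as they close: fully open they stand 13 mm farther back than shut.
Start: joints at [-1.336, 0.053, 1.613, -0, 1.476, -0.119], TCP at [0.217, -0.586, 0.405] pointing down, gripper open.
Joint ranges: [-3.01, 3.01], [-1.01, 2.22], [0.06, 2.58], [-1.02, 4.17], [0.09, 2.62], [-3.14, 3.14]. Speed limits (rad/s): [2.57, 2.57, 3.14, 3.14, 3.14, 3.14].

## Interface

Orientations are given as a rotation vector (axis times angle).
In Python, from station import ctrl, eyes, spotter gives the robot as it stands.
- The arm moves only by the shell command python3 -m crank 'ROWS' [FORCE]. ROWS is JSON, a list of rows, each a list of 7 numbers: the turn, a rotation vector about the tool's x, y, z in rad, then the shift along the tool's x, y, z in mm, then the closure, from -1 (fully open) to 1 (shut). A call has 1 to 8 rows; each row shifts and turns the pose as measured when the row begins, along the tool's axes as they then stand; what a row does not reach is not made up. A row lasts 1/12 s, in which the tool goes at most 41.7 mm and 7.16 degrees, less where a joint would pass 70% of its speed; a pose out of reach is approached as far as the arm can. A call is refused whole if a number of a shift passes 41.7 or a number of a turn 0.125, either way. A call with a gripper value outside its range is refused whole. The fingers move at their own pace and stop on an object; FORCE is the grip in N (left out, the last holds). Time passes only in rows, so rows that do not move let the fingers close. It gives the time, the measured TCP pose, the force and the opening at its end, in the units of the state.
- ctrl.get_obs(): the state, without advancing time (a new reading comes with each control period).
- eyes.get_image(name): name is "scene" or "top" or "wrist"; returns a dict with "image" (384x512x3 uint8, red, green, blue), "vertical_fov" (degrees; the focal length in pixels is half the picture's height over the tangent of half this angle, whatever the lens; pixels are square), "cx", "cy" (the principal point, pixels), "rvec" (rotation vector, rad) and "tvec" (3), from world to camera coordinates, as OpenCV has them; the wrist camera has in their place "mount" (4x4, takes a point from camera to tool coordinates, whose origin is the TCP and whose axes are the flange's). Camera axes: x right, y down, z forward; pixel columns grow to the right and rows downward; lengths in m; the calibration is good to about 2 mm. The wrist camera is an equidistant fisheye: a pixel r from the principal point sees the ray r / f radians off the axis. A picture is of the moment at which its call begins: read the wrist's pose just before it. There is no depth.
- ctrl.finish_job(): hands the job in, once; it reports no verdict.
Trained networks look in a picture, given as the dict that the camera call returned (one of the last four; its "shot" number tells which), for a name from the list of things; names that differ only in an ending like _2 or _b are one class to them, and where a whole thing is asked for, a point or a joint stands for the part that bears it (a point fixed in the world has none). Each returns a list of dicts, best first, with "confidence" (0 to 1); they miss things now and then, are a little off and sometimes report something else, mostly with a low value. They report only what shows in the picture. A call takes as long as a camera call.
- spotter.look_for(query, picture): "centre" ([x, y, z] in m, in world coordinates, good to about 4 mm: the middle of the surface that is visible of it).
- spotter.outline_of(query, picture): "region" (384x512 bool, what is visible of it).
- spotter.mark_of(query, picture): "centre" ([x, y, z] in m, in world coordinates, good to about 4 mm: a listed point, or the origin of a listed thing).
The state is a dict: "t": time; "q": joint angles; "dq": joint speeds; "effort": joint torques, N m; "tool_pos": TCP position; "tool_rot": TCP orientation; "contact_force": force on the tool from outside, world axes, zero at the start; "wrist_torque": the same for the moment, N m; "opening": finger opening in m.
Only numpy, scipy, OpenCV 4.12 (cv2) and the standard library are available. Lean on these libraries where they do the work, as an engineer would, in place of code of your own. Each camera call takes 0.05 s, during which the arm holds its last target.

## Working session

There is one attempt and no reset: what is moved stays moved. The work goes in short steps, Python scripts to look and compute and a shell command to move; the robot and the scene stay as the last step left them, time stands still between calls to the robot, and variables do not carry over. Pictures are saved under pics/ and viewed, and the job is handed in when it is done.

```bash
mkdir -p pics; ls
cat > h.py <<'E'
import numpy as np,cv2
from station import ctrl,eyes,spotter
from scipy.spatial.transform import Rotation as R
def save(p,n,up=1,crop=None):
    im=p["image"][:,:,::-1]
    if crop: x0,y0,x1,y1=crop; im=im[y0:y1,x0:x1]
    if up!=1: im=cv2.resize(im,None,fx=up,fy=up,interpolation=cv2.INTER_CUBIC)
    cv2.imwrite("pics/"+n,im)
def foc(p): return 192/np.tan(np.radians(p["vertical_fov"])/2)
def proj(p,X):
    K=np.array([[foc(p),0,p["cx"]],[0,foc(p),p["cy"]],[0,0,1]])
    return cv2.projectPoints(np.array(X,float).reshape(-1,3),np.array(p["rvec"],float),np.array(p["tvec"],float),K,None)[0][:,0]
def ray(p,u,v,z):
    Rm=cv2.Rodrigues(np.array(p["rvec"],float))[0];t=np.array(p["tvec"],float).ravel()
    d=Rm.T@np.array([(u-p["cx"])/foc(p),(v-p["cy"])/foc(p),1]);c=-Rm.T@t
    return c+d*(z-c[2])/d[2]
def wray(p,o,u,v,z):
    f=foc(p);dx=np.array([u-p["cx"],v-p["cy"]]);r=np.hypot(*dx);th=r/f
    d=np.array([*(dx/max(r,1e-9)*np.sin(th)),np.cos(th)])
    M=np.array(p["mount"]);Rt=R.from_rotvec(o["tool_rot"]).as_matrix()
    D=Rt@M[:3,:3]@d;C=Rt@M[:3,3]+np.array(o["tool_pos"])
    return C+D*(z-C[2])/D[2]
def wproj(p,o,X):
    M=np.array(p["mount"]);Rt=R.from_rotvec(o["tool_rot"]).as_matrix()
    P=(np.atleast_2d(X)-o["tool_pos"])@Rt; P=(P-M[:3,3])@M[:3,:3]
    th=np.arctan2(np.hypot(P[:,0],P[:,1]),P[:,2]);ph=np.arctan2(P[:,1],P[:,0]);f=foc(p)
    return np.c_[p["cx"]+f*th*np.cos(ph),p["cy"]+f*th*np.sin(ph)]
E
python3 - <<'E'
from h import *
o=ctrl.get_obs();print(o)
for n in("top","scene"):
    p=eyes.get_image(n);save(p,n+"0.png",1.5)
    print(n,p["vertical_fov"],p["cx"],p["cy"])
    for q in("spare_knob","small_knob","round_knob","hob","screw_jar","spray_can","bracket","carton","tape_roll","screwdriver"):
        print(q,[(np.round(d["centre"],3),round(d["confidence"],2)) for d in spotter.look_for(q,p)[:3]])
    for q in("spare_knob","blade_mid","bore_mouth","stem_top","tap_base","hob"):
        print("mark",q,[(np.round(d["centre"],3),round(d["confidence"],2)) for d in spotter.mark_of(q,p)[:3]])
print(ctrl.get_obs()["t"])
E
```

```text
pics
{'t': 0.0, 'q': array([-1.33597910e+00,  5.33425678e-02,  1.61426098e+00, -9.04273051e-06,
        1.47596552e+00, -1.18978384e-01]), 'dq': array([ 0.00067226,  0.00069814, -0.00050942,  0.00130931, -0.00029746,
        0.00196973]), 'effort': array([ 7.53320983e-04, -3.93677437e+01, -3.70177245e+01, -2.70373914e-05,
        6.78113473e-03,  1.37729538e-05]), 'tool_pos': array([ 0.21648949, -0.58603212,  0.40349124]), 'tool_rot': array([-3.09062400e+00, -5.52501130e-01,  1.93706323e-04]), 'contact_force': array([-0.03544941, -0.13102139,  0.67165967]), 'wrist_torque': array([ 0.03690059, -0.03812333, -0.05284613]), 'opening': 0.08532349345638815}
top 50.10389542344624 256.5505936046254 192.20964455784787
spare_knob [(array([ 0.419, -0.217,  0.017]), 0.69), (array([0.285, 0.296, 0.002]), 0.51)]
small_knob []
round_knob [(array([ 0.552, -0.24 ,  0.027]), 0.44)]
hob [(array([0.732, 0.114, 0.059]), 0.57)]
screw_jar [(array([0.342, 0.428, 0.08 ]), 0.87)]
spray_can [(array([ 0.748, -0.226,  0.05 ]), 0.73), (array([0.543, 0.469, 0.176]), 0.67)]
bracket [(array([0.288, 0.296, 0.006]), 0
[... 1118 characters left out ...]
rray([0.35 , 0.423, 0.05 ]), 0.31)]
screwdriver [(array([ 0.316, -0.456,  0.022]), 0.93), (array([ 0.522, -0.368,  0.014]), 0.19)]
mark spare_knob [(array([ 0.419, -0.226, -0.002]), 0.7)]
mark blade_mid [(array([0.337, 0.446, 0.   ]), 0.66), (array([ 0.416, -0.225,  0.026]), 0.49), (array([0.549, 0.19 , 0.079]), 0.34)]
mark bore_mouth [(array([ 0.417, -0.223, -0.002]), 0.58), (array([0.55 , 0.486, 0.002]), 0.16)]
mark stem_top [(array([0.546, 0.188, 0.08 ]), 0.55)]
mark tap_base [(array([0.548, 0.19 , 0.056]), 0.78), (array([ 0.558, -0.24 , -0.001]), 0.15)]
mark hob [(array([ 0.542,  0.131, -0.   ]), 0.78), (array([ 0.34 ,  0.445, -0.002]), 0.54), (array([ 0.554, -0.243, -0.003]), 0.31)]
1.7
```

View pics/top0.png

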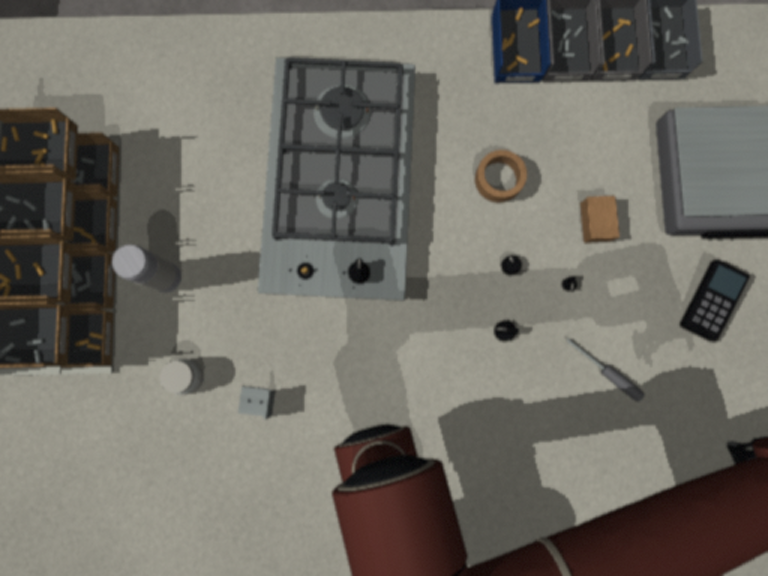

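View pics/scene0.png

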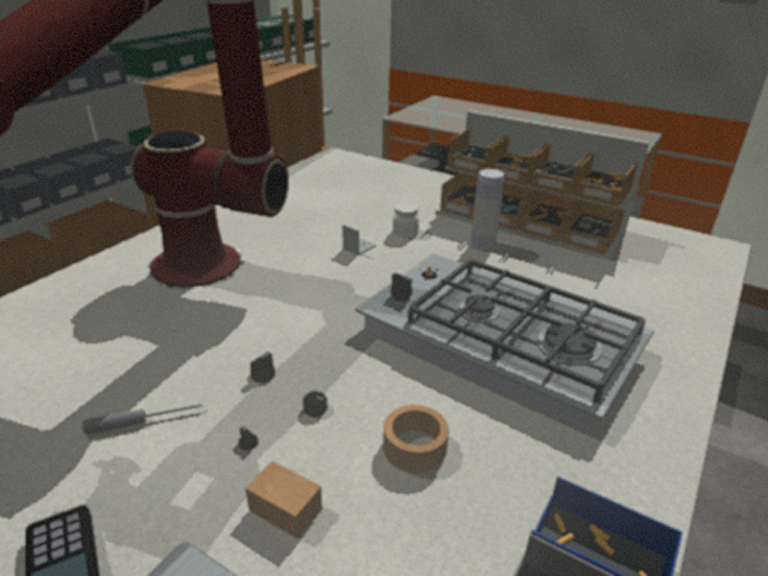

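```bash
python3 -m crank '[[0,0,0,30,-27,4,-1],[0,0,0,30,-27,4,-1],[0,0,0,30,-27,4,-1],[0,0,0,30,-27,4,-1],[0,0,0,30,-27,4,-1],[0,0,0,30,-27,4,-1],[0,0,0,30,-27,4,-1],[0,0,0,30,-27,4,-1]]' 40
python3 - <<'E'
from h import *
o=ctrl.get_obs();p=eyes.get_image("wrist");save(p,"w1.png",1.5)
print(o["tool_pos"],o["tool_rot"],p["vertical_fov"],p["cx"],p["cy"]);print(np.round(p["mount"],3))
print(wproj(p,o,[[.419,-.222,.02]])*1.5)
E
```

```text
t: 2.37
tool_pos: [0.3681, -0.2979, 0.3716]
tool_rot: [3.091, 0.53, 0.001]
contact_force: [1.6, -0.6, 0.4]
opening: 0.0852
[ 0.36811942 -0.29792533  0.3715557 ] [3.09075112e+00 5.29624054e-01 1.07237360e-03] 65.70646984690485 259.09486446289225 186.7069263271213
[[ 0.001 -0.962 -0.273  0.069]
 [ 1.     0.001  0.001  0.   ]
 [-0.001 -0.273  0.962  0.031]
 [ 0.     0.     0.     1.   ]]
[[308.94286236 152.57616052]]
```

View pics/w1.png

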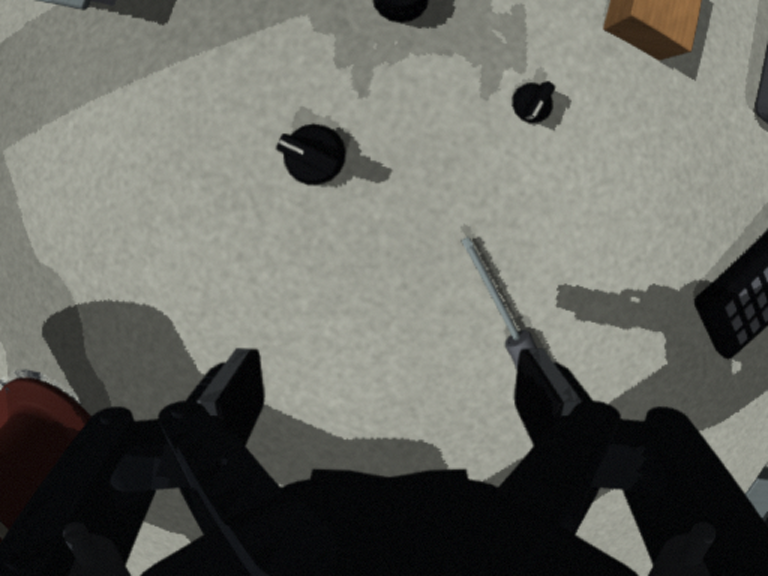

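Run:
```python
from h import *
im=cv2.imread("pics/w1.png");c=im[100:210,250:410];c=cv2.convertScaleAbs(c,alpha=2.5,beta=20);cv2.imwrite("pics/w1c.png",cv2.resize(c,None,fx=5,fy=5,interpolation=cv2.INTER_CUBIC))
```

```text
(no output)
```

View pics/w1c.png

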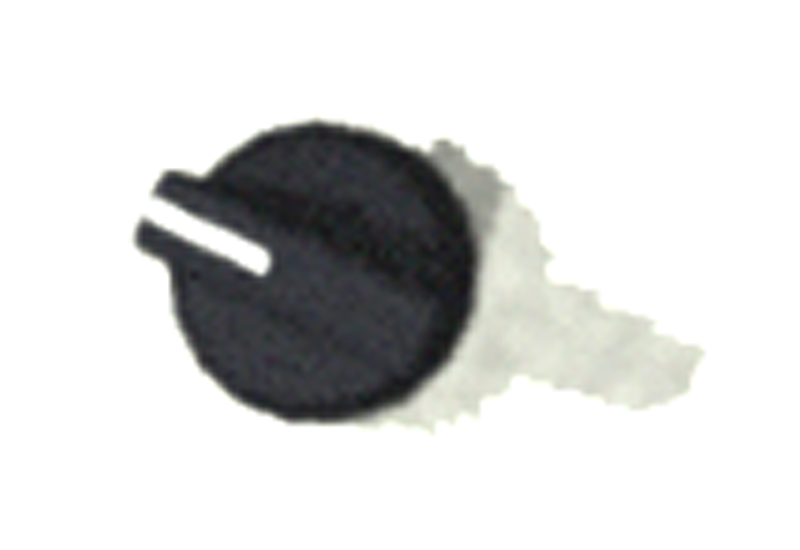

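Run:
```python
from h import *
import pickle
o=ctrl.get_obs();p=eyes.get_image("wrist")
f=lambda u,v,z:wray(p,o,(u/5+250)/1.5,(v/5+100)/1.5,z)
a=f(148,207,.04);b=f(268,262,.04);c=f(322,272,.015)
print(a,b,np.linalg.norm(a-b),c,np.degrees(np.arctan2(*(a-b)[[1,0]])))
e=(a-b)/np.linalg.norm(a-b);print("centre from line end",a-e*.0225)
print(R.from_rotvec(o["tool_rot"]).as_matrix().round(3))
for q in("blade_mid","bore_mouth"):print(q,[(np.round(d["centre"],4),round(d["confidence"],2)) for d in spotter.mark_of(q,p)[:2]])
```

```text
[ 0.42333225 -0.19617466  0.04      ] [ 0.42121579 -0.21450043  0.04      ] 0.018447579324209658 [ 0.42106634 -0.21800333  0.015     ] 83.41204042871811
centre from line end [ 0.42075086 -0.21852609  0.04      ]
[[ 0.941  0.339  0.003]
 [ 0.339 -0.941  0.001]
 [ 0.003  0.    -1.   ]]
blade_mid [(array([ 0.4201, -0.2251,  0.0277]), 0.74)]
bore_mouth [(array([ 0.4173, -0.2273, -0.0028]), 0.56), (array([ 0.4201, -0.2241,  0.0281]), 0.51)]
```

```bash
python3 -m crank '[[0,0,-0.123,22,-9,22,-1],[0,0,-0.123,23,-6,22,-1],[0,0,-0.123,23.5,-3,22,-1],[0,0,-0.123,0,0,3,-1],[0,0,-0.123,0,0,0,-1],[0,0,-0.123,0,0,0,-1],[0,0,-0.123,0,0,0,-1],[0,0,-0.123,0,0,0,-1]]'
python3 -m crank '[[0,0,-0.123,0,0,0,-1],[0,0,0,0,0,0,-1]]'
python3 - <<'E'
from h import *
o=ctrl.get_obs();p=eyes.get_image("wrist");save(p,"w2.png",1.5)
print(ctrl.finger_overhang,o["q"].round(2));print(R.from_rotvec(o["tool_rot"]).as_matrix().round(3))
c=cv2.convertScaleAbs(cv2.imread("pics/w2.png"),alpha=2.2,beta=20);cv2.imwrite("pics/w2e.png",c)
for q in("blade_mid","bore_mouth"):print(q,[(np.round(d["centre"],4),round(d["confidence"],2)) for d in spotter.mark_of(q,p)[:2]])
E
```

```text
t: 3.23
tool_pos: [0.4214, -0.2631, 0.3027]
tool_rot: [2.452, 1.942, -0.01]
contact_force: [-0.6, 0.5, 0.5]
opening: 0.0851
t: 3.4
tool_pos: [0.4205, -0.2667, 0.303]
tool_rot: [2.326, 2.091, -0.012]
contact_force: [0.0, 0.8, 0.2]
opening: 0.0851
0.1734 [-0.71 -0.17  2.   -0.01  1.3  -0.6 ]
[[ 0.106  0.994  0.003]
 [ 0.994 -0.106 -0.015]
 [-0.015  0.005 -1.   ]]
blade_mid [(array([ 0.4214, -0.2238,  0.0284]), 0.86), (array([ 0.4195, -0.2254, -0.    ]), 0.42)]
bore_mouth []
```

View pics/w2e.png

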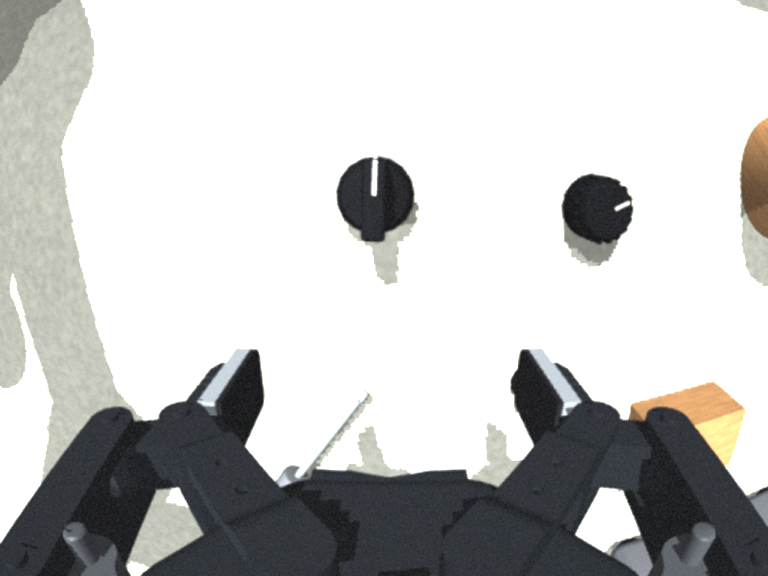

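Run:
```python
from h import *
o=ctrl.get_obs();p=eyes.get_image("wrist")
g=cv2.cvtColor(p["image"],cv2.COLOR_RGB2GRAY)
sub=g[100:166,220:282]
m=(sub>70).astype(np.uint8);n,l,s,c=cv2.connectedComponentsWithStats(m)
for i in range(1,n):
    if 10<s[i][4]<300:
        ys,xs=np.nonzero(l==i);xs=xs+220;ys=ys+100
        P=np.array([wray(p,o,x,y,.04) for x,y in zip(xs,ys)])
        mu=P.mean(0)[:2];u,S,v=np.linalg.svd(P[:,:2]-mu);d=v[0]*np.sign(v[0][1])
        t=(P[:,:2]-mu)@d;print(s[i],mu,d,np.degrees(np.arctan2(d[1],d[0])),t.min(),t.max(),"ctr",mu+d*(t.max()-.0225))
# skirt circle
d=(sub<45).astype(np.uint8);n,l,s,c=cv2.connectedComponentsWithStats(d);i=1+np.argmax(s[1:,4])
ys,xs=np.nonzero(l==i);print(s[i]+[220,100,0,0,0])
for z in(.01,.018):print(z,wray(p,o,xs.mean()+220,ys.mean()+100,z))
cx=(338+413)/3;print("circle ctr x",wray(p,o,375.5/1.5,196/1.5,.018))
print("back top end",wray(p,o,372.5/1.5,240/1.5,.04))
```

```text
[ 224  106   52   56 2040]
0.01 [ 0.41860118 -0.22579975  0.01      ]
0.018 [ 0.41890933 -0.22494162  0.018     ]
circle ctr x [ 0.41974453 -0.22323255  0.018     ]
back top end [ 0.41625636 -0.24405712  0.04      ]
```

Run:
```python
from h import *
o=ctrl.get_obs();p=eyes.get_image("wrist")
f=lambda u,v,z:wray(p,o,u/1.5,v/1.5,z)
a=f(375,159,.04);b=f(374,195,.04);c=f(372.5,240,.04)
print(a,b,c,(a+c)/2,np.linalg.norm(a-c),np.degrees(np.arctan2(*(a-c)[[1,0]])),np.degrees(np.arctan2(*(a-b)[[1,0]])))
ctr=np.array([.4193,-.2225,.04])
Rt=R.from_rotvec(o["tool_rot"]).as_matrix()
print(Rt.T@(ctr+[0,0,.1734-.019]-o["tool_pos"]))
im=p["image"][95:170,215:290,::-1];cv2.imwrite("pics/w2k.png",cv2.resize(cv2.convertScaleAbs(im,alpha=3,beta=15),None,fx=8,fy=8,interpolation=cv2.INTER_CUBIC))
```

```text
[ 0.42245156 -0.20152548  0.04      ] [ 0.41983058 -0.22008707  0.04      ] [ 0.41630303 -0.24373233  0.04      ] [ 0.41937729 -0.2226289   0.04      ] 0.04265234091244474 81.71167653788122 81.96272932776478
[ 0.04443727 -0.00667664  0.10792664]
```

View pics/w2k.png

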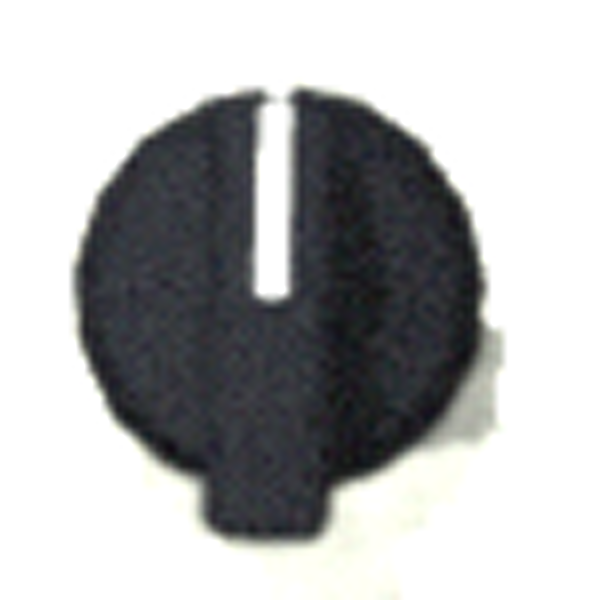

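```bash
python3 -m crank '[[0.005,0.015,0.033,22,-3,0,-1],[0,0,0,22,-3,20,-1],[0,0,0,0,0,30,-1],[0,0,0,0,0,0,-1]]'
python3 - <<'E'
from h import *
o=ctrl.get_obs()
Rt=R.from_rotvec(o["tool_rot"]).as_matrix();print(Rt.round(3))
print(Rt.T@(np.array([.4194,-.2226,.194])-o["tool_pos"]))
p=eyes.get_image("wrist");save(p,"w3.png",1.5)
E
```

```text
t: 3.98
tool_pos: [0.4211, -0.2213, 0.2543]
tool_rot: [2.379, 2.043, 0.003]
contact_force: [-1.7, 0.9, -0.7]
opening: 0.0853
[[ 0.151  0.988  0.005]
 [ 0.988 -0.151 -0.003]
 [-0.002  0.006 -1.   ]]
[-0.00137304 -0.00183928  0.06027954]
```

View pics/w3.png

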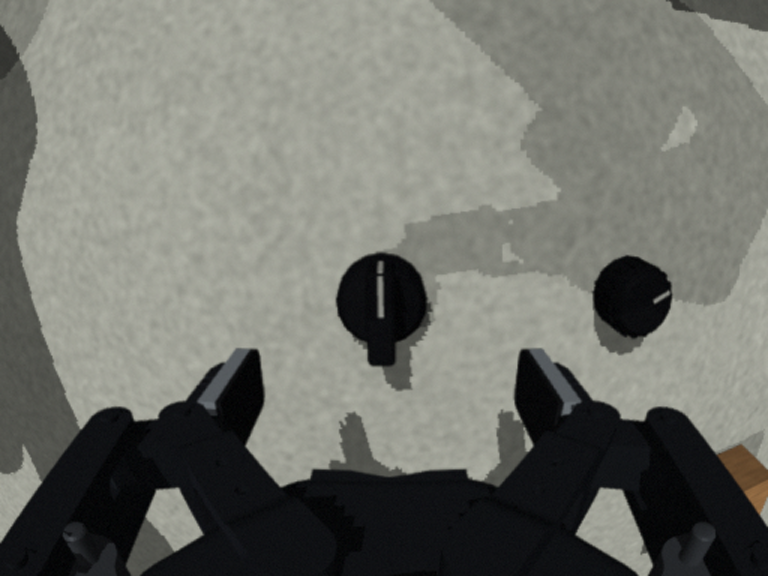

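Run:
```python
from h import *
o=ctrl.get_obs();p=eyes.get_image("wrist")
f=lambda u,v,z:wray(p,o,u/1.5,v/1.5,z)
a=f(380.5,275,.04);c=f(381,365,.04);b=f(380.5,318,.04);s=f(381.5,299,.018)
Rt=R.from_rotvec(o["tool_rot"]).as_matrix()
for n,x in(("ptr",a),("lineend",b),("back",c),("mid",(a+c)/2),("skirt",s)):print(n,x,(Rt.T@(x-o["tool_pos"]))*1000)
```

```text
ptr [ 0.42353696 -0.20425726  0.04      ] [ 18.5721331   -3.10217413 216.91427852]
lineend [ 0.42044832 -0.22389429  0.04      ] [ -1.30602397  -3.18363372 216.98311188]
back [ 0.41700051 -0.24713773  0.04      ] [-24.80338521  -3.07439331 217.06630978]
mid [ 0.42026874 -0.2256975   0.04      ] [ -3.11562605  -3.08828372 216.99029415]
skirt [ 0.42100484 -0.22238705  0.018     ] [  0.34505909  -3.05771866 238.97946537]
```

```bash
python3 -m crank '[[0,0,0,-2,-3,28,-1],[0,0,0,0,0,26,-1],[0,0,0,0,0,3,-1],[0,0,0,0,0,0,-1]]' 40
python3 - <<'E'
from h import *
o=ctrl.get_obs()
Rt=R.from_rotvec(o["tool_rot"]).as_matrix();print(Rt.round(3))
p=eyes.get_image("wrist");save(p,"w4.png",1.5)
E
```

```text
t: 4.42
tool_pos: [0.424, -0.2291, 0.21]
tool_rot: [2.366, 2.025, 0.01]
contact_force: [-0.4, -0.5, 0.4]
opening: 0.0855
[[ 0.154  0.988  0.023]
 [ 0.988 -0.154 -0.017]
 [-0.013  0.025 -1.   ]]
```

View pics/w4.png

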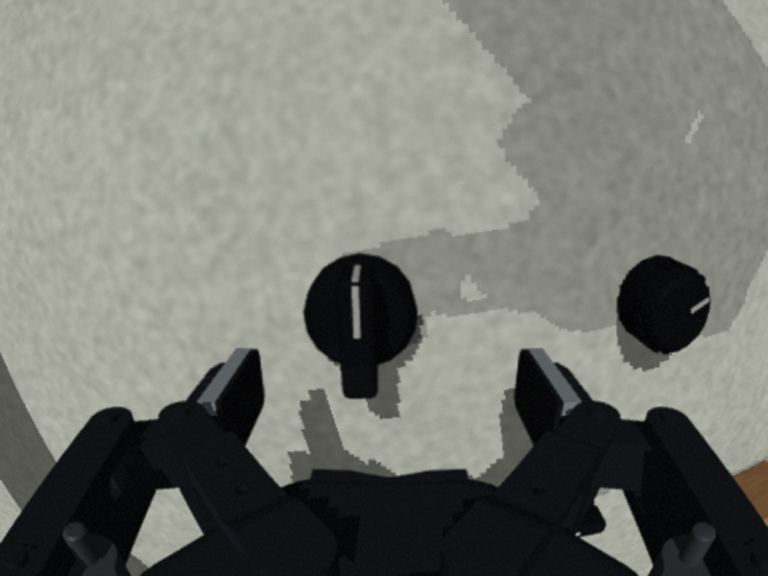

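```bash
cat >> h.py <<'E'
def delta(target,phi):
    o=ctrl.get_obs();Rt=R.from_rotvec(o["tool_rot"]).as_matrix();c,s=np.cos(np.radians(phi)),np.sin(np.radians(phi))
    T=np.array([[c,s,0],[s,-c,0],[0,0,-1.]])
    print("pos",o["tool_pos"].round(4),"phi",round(np.degrees(np.arctan2(Rt[1,0],Rt[0,0])),1),"z",Rt[:,2].round(3),"t",round(o["t"],2),"F",o["contact_force"].round(1),"open",round(o["opening"],4))
    print("turn",R.from_matrix(Rt.T@T).as_rotvec().round(4),"shift mm",(Rt.T@(np.array(target)-o["tool_pos"])*1000).round(1))
E
python3 -m crank '[[0.025,0.013,0,5,-5,0,-1],[0,0,0,0,0,0,-1]]'
python3 - <<'E'
from h import *
delta([.4200,-.2230,.194],82)
E
```

```text
t: 4.63
tool_pos: [0.4211, -0.2248, 0.2142]
tool_rot: [2.384, 2.039, 0.002]
contact_force: [0.3, -0.2, -0.5]
opening: 0.0851
pos [ 0.4211 -0.2248  0.2142] phi 81.1 z [ 0.004 -0.003 -1.   ] t 4.63 F [ 0.3 -0.2 -0.5] open 0.0851
turn [ 0.0045  0.0023 -0.0163] shift mm [ 1.6 -1.5 20.2]
```

```bash
python3 -m crank '[[0.004,0.002,-0.016,1.5,-1.5,10,-1],[0,0,0,0,0,9,-1],[0,0,0,0,0,1,-1]]'
python3 - <<'E'
from h import *
delta([.4200,-.2230,.194],82)
p=eyes.get_image("wrist");save(p,"w5.png",1.5)
E
```

```text
t: 4.88
tool_pos: [0.4221, -0.2249, 0.198]
tool_rot: [2.361, 2.055, 0.004]
contact_force: [0.3, 0.1, 0.1]
opening: 0.0855
pos [ 0.4221 -0.2249  0.198 ] phi 82.1 z [ 0.009 -0.007 -1.   ] t 4.88 F [0.3 0.1 0.1] open 0.0855
turn [0.0103 0.0059 0.0012] shift mm [ 1.6 -2.4  4. ]
```

View pics/w5.png

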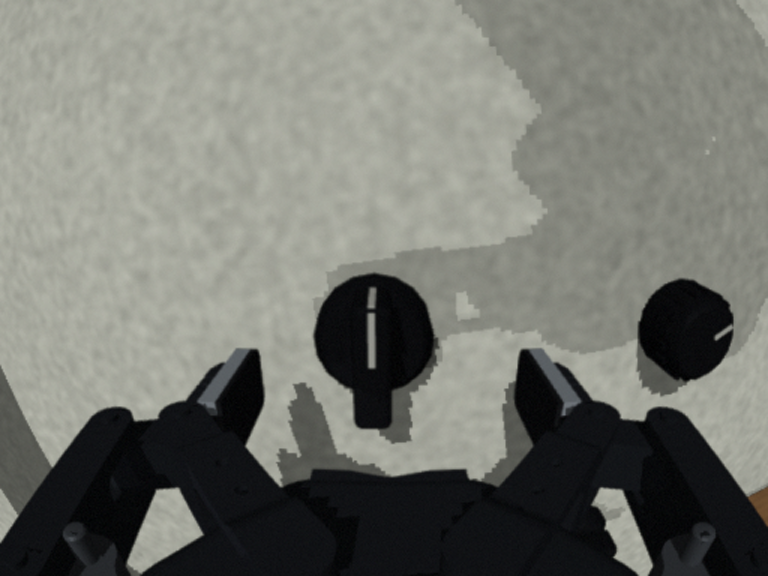

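Run:
```python
from h import *
o=ctrl.get_obs();p=eyes.get_image("wrist")
f=lambda u,v,z:wray(p,o,u/1.5,v/1.5,z)
Rt=R.from_rotvec(o["tool_rot"]).as_matrix()
for n,x in(("ptr",f(371.5,313,.04)),("lineend",f(371.5,369,.04)),("back",f(373,428,.04)),("skirt",f(374,334,.018))):print(n,x,(Rt.T@(x-o["tool_pos"]))*1000)
```

```text
ptr [ 0.42193551 -0.20292332  0.04      ] [ 22.65053005  -4.81275993 158.01446534]
lineend [ 0.41905287 -0.22185681  0.04      ] [  3.50069155  -5.05487631 158.12275267]
back [ 0.41601237 -0.24478889  0.04      ] [-19.63116691  -4.90155025 158.25809121]
skirt [ 0.41983225 -0.21912265  0.018     ] [  6.44344908  -4.88404153 180.10897694]
```

```bash
python3 -m crank '[[0.01,0.006,0,2,-5,3,-1],[0,0,0,0,0,1,-1]]'
python3 - <<'E'
from h import *
delta([.4190,-.2230,.194],82)
E
```

```text
t: 5.15
tool_pos: [0.4174, -0.2223, 0.1943]
tool_rot: [-2.369, -2.062, -0.0]
contact_force: [0.1, -0.2, -0.2]
opening: 0.0853
pos [ 0.4174 -0.2223  0.1943] phi 82.1 z [-0.     0.001 -1.   ] t 5.15 F [ 0.1 -0.2 -0.2] open 0.0853
turn [-0.0006 -0.0006  0.0011] shift mm [-0.5  1.7  0.3]
```

Good; close on the blade.

```bash
python3 -m crank '[[0,0,0,0,1,0,0.3],[0,0,0,0,0,0,1],[0,0,0,0,0,0,1],[0,0,0,0,0,0,1],[0,0,0,0,0,0,1],[0,0,0,0,0,0,1]]' 60
python3 - <<'E'
from h import *
delta([.4190,-.2230,.194],82)
p=eyes.get_image("wrist");save(p,"w6.png",1.5)
E
```

```text
t: 5.65
tool_pos: [0.4183, -0.2223, 0.1942]
tool_rot: [-2.369, -2.062, -0.0]
contact_force: [-2.1, 0.3, 11.7]
opening: 0.0122
pos [ 0.4183 -0.2223  0.1942] phi 82.1 z [-0.001  0.001 -1.   ] t 5.65 F [-2.1  0.3 11.7] open 0.0122
turn [-0.0007 -0.0007  0.001 ] shift mm [-0.6  0.8  0.1]
```

View pics/w6.png

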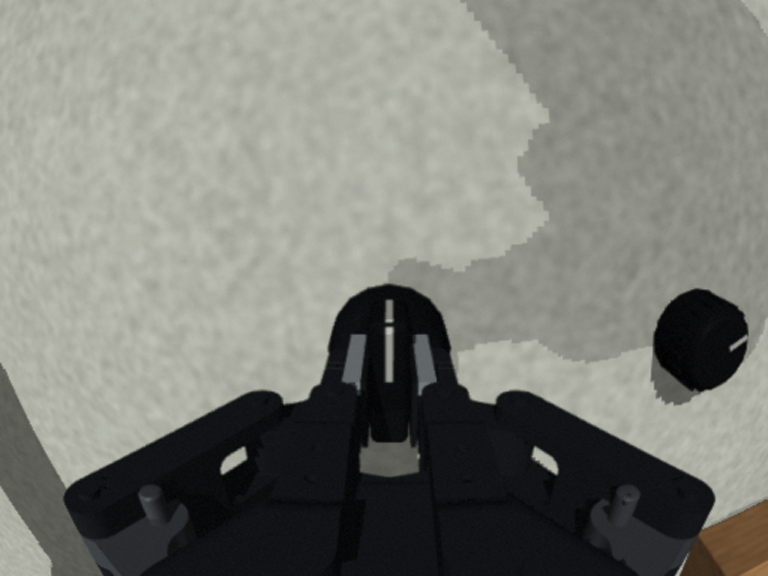

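```bash
python3 - <<'E'
from h import *
o=ctrl.get_obs();p=eyes.get_image("wrist")
f=lambda u,v,z:wray(p,o,u/1.5,v/1.5,z)
Rt=R.from_rotvec(o["tool_rot"]).as_matrix()
for n,x in(("ptr",f(389,326,.04)),("lineend",f(389,382,.04)),("back",f(389,442,.04)),("skirtfront",f(389,284,.018))):print(n,x,(Rt.T@(x-o["tool_pos"]))*1000)
E
python3 -m crank '[[0,0,0,0,0,-10,1],[0,0,0,0,0,-40,1],[0,0,0,0,0,-40,1],[0,0,0,0,0,0,1]]' 60
python3 - <<'E'
from h import *
delta([.4190,-.2230,.194],82)
p=eyes.get_image("wrist");save(p,"w7.png",1.5)
E
```

```text
ptr [ 0.42169217 -0.20284722  0.04      ] [ 19.81781223   0.49820464 154.48897798]
lineend [ 0.41909079 -0.22172221  0.04      ] [  0.76443273   0.53036634 154.48063078]
back [ 0.41586655 -0.24512697  0.04      ] [-22.86132808   0.57167771 154.47028021]
skirtfront [ 0.42261348 -0.19632263  0.018     ] [ 26.39748921   0.51234185 176.49185899]
t: 6.08
tool_pos: [0.4171, -0.2215, 0.2855]
tool_rot: [-2.363, -2.056, 0.003]
contact_force: [0.9, -1.4, 0.2]
opening: 0.0115
pos [ 0.4171 -0.2215  0.2855] phi 82.1 z [-0.008  0.006 -1.   ] t 6.08 F [ 0.9 -1.4  0.2] open 0.0115
turn [-0.0086 -0.005   0.0009] shift mm [-1.7  2.9 91.4]
```

View pics/w7.png

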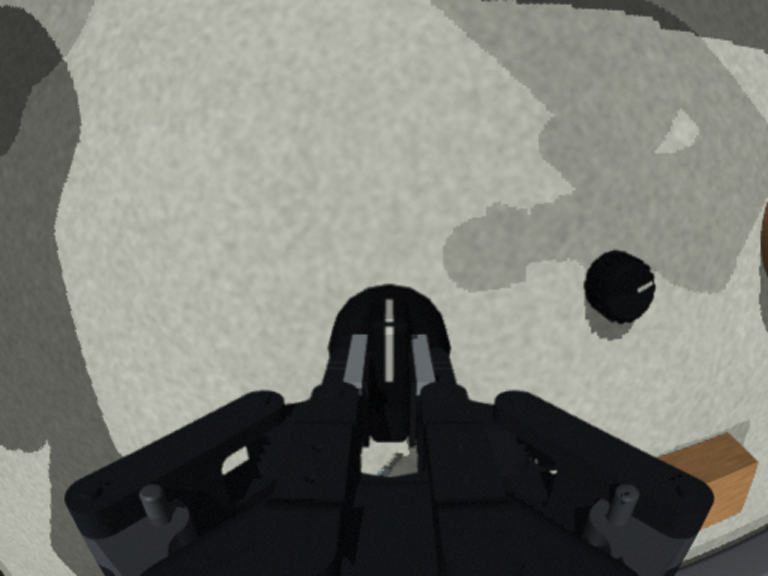

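```bash
python3 -m crank '[[-0.008,-0.005,0.124,38,0,-6,1],[0,0,0.124,38,-4.5,-6,1],[0,0,0.124,37,-9,-6,1],[0,0,0.124,35.6,-13.4,-6,1],[0,0,0.124,33.6,-17.7,-6,1],[0,0,0.124,31.2,-21.7,-6,1],[0,0,0.124,28.3,-25.4,-4,1],[0,0,0.124,25,-28.7,0,1]]' 60
python3 - <<'E'
from h import *
delta([.475,.155,.33],25)
E
```

```text
t: 6.8
tool_pos: [0.4451, 0.0502, 0.3176]
tool_rot: [-3.021, -0.85, 0.009]
contact_force: [1.0, -0.2, 0.2]
opening: 0.0117
pos [0.4451 0.0502 0.3176] phi 31.4 z [-0.006  0.002 -1.   ] t 6.8 F [ 1.  -0.2  0.2] open 0.0117
turn [-0.0043  0.0048  0.112 ] shift mm [ 80.1 -74.  -12.4]
```

```bash
python3 -m crank '[[0,0,0.05,27,-25,-4,1],[0,0,0.06,27,-26,-4,1],[0,0,0,21,-24,-4,1],[0,0,0,0,0,0,1],[0,0,0,0,0,0,1]]' 60
python3 - <<'E'
from h import *
delta([.475,.155,.33],25)
p=eyes.get_image("wrist");save(p,"w8.png",1.5)
for q in("stem_top","tap_base"):print(q,[(np.round(d["centre"],4),round(d["confidence"],2)) for d in spotter.mark_of(q,p)[:2]])
E
```

```text
t: 7.22
tool_pos: [0.4734, 0.1627, 0.3262]
tool_rot: [-3.062, -0.68, 0.018]
contact_force: [-0.1, -0.6, -1.1]
opening: 0.0118
pos [0.4734 0.1627 0.3262] phi 25.0 z [-0.012  0.002 -1.   ] t 7.22 F [-0.1 -0.6 -1.1] open 0.0118
turn [-0.0072  0.0101  0.0006] shift mm [-1.8  7.6 -3.9]
stem_top [(array([0.5422, 0.1838, 0.0797]), 0.78)]
tap_base [(array([0.5481, 0.1874, 0.0541]), 0.58), (array([ 0.5475,  0.4879, -0.0011]), 0.4)]
```

View pics/w8.png

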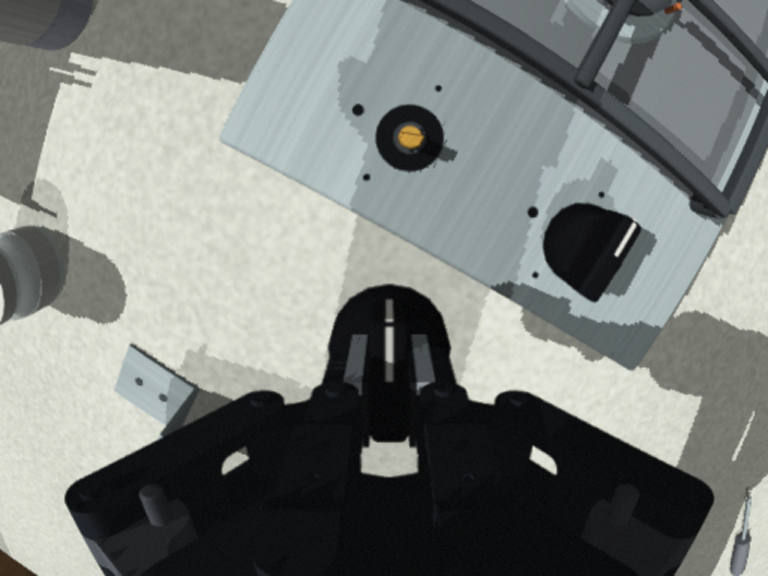

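Run:
```python
from h import *
p=eyes.get_image("wrist");save(p,"w8z.png",16,(250,70,298,112))
```

```text
(no output)
```

View pics/w8z.png

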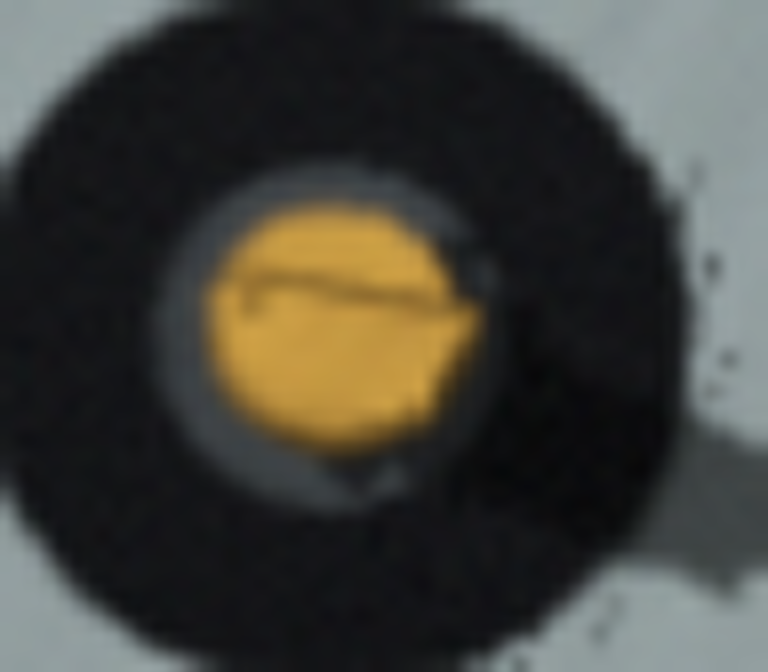

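Run:
```python
from h import *
o=ctrl.get_obs();p=eyes.get_image("wrist")
f=lambda u,v,z:wray(p,o,250+(u+.5)/16-.5,70+(v+.5)/16-.5,z)
a=f(240,277,.0795);b=f(470,306,.0795)
d=b-a;print(a,b,np.linalg.norm(d),"normal yaw",np.degrees(np.arctan2(d[1],d[0]))+90)
n=np.array([-d[1],d[0],0]);n/=np.linalg.norm(n);m=(a+b)/2
print("axis",m-.0015*n,m-.0025*n)
# hob yaw from small dots/edge: front edge (220,140)-(633,368) in 1.5x
a=wray(p,o,220/1.5,140/1.5,.056);b=wray(p,o,633/1.5,368/1.5,.056);print(a,b,np.linalg.norm(a-b),np.degrees(np.arctan2(*(a-b)[[1,0]]))-90)
```

```text
[0.54702042 0.19180835 0.0795    ] [0.55022335 0.18199134 0.0795    ] 0.010326299851671168 normal yaw 18.06959872792298
axis [0.54719587 0.18643459 0.0795    ] [0.54624519 0.18612442 0.0795    ]
[0.50575003 0.28007579 0.056     ] [ 0.48531003 -0.01360638  0.056     ] 0.294392614913314 -3.981312414003881
```

Run:
```python
from h import *
delta([.490,.168,.298],18)
```

```text
pos [0.4735 0.1604 0.3266] phi 24.8 z [-0.011  0.002 -1.   ] t 7.47 F [-0.4  0.5  0.5] open 0.0117
turn [-0.0063  0.0094  0.1182] shift mm [18.5  0.2 28.4]
```

```bash
python3 -m crank '[[-0.006,0.01,0.118,9,0,14,1],[0,0,0,9,0,14,1],[0,0,0,0,0,0,1],[0,0,0,0,0,0,1]]' 60
python3 - <<'E'
from h import *
delta([.490,.168,.298],18)
p=eyes.get_image("wrist");save(p,"w9.png",1.5);
o=ctrl.get_obs();u,v=wproj(p,o,[[.547,.1863,.08]])[0];x,y=int(u)-22,int(v)-18;print(x,y)
save(p,"w9z.png",16,(x,y,x+46,y+37))
E
```

```text
t: 7.8
tool_pos: [0.4905, 0.1629, 0.2986]
tool_rot: [3.106, 0.472, 0.004]
contact_force: [-0.3, 0.4, 0.1]
opening: 0.0116
pos [0.4905 0.1629 0.2986] phi 17.3 z [ 0.003  0.    -1.   ] t 7.8 F [-0.3  0.4  0.1] open 0.0116
turn [ 0.0006 -0.0025 -0.0123] shift mm [ 1.  -5.   0.6]
227 100
```

View pics/w9z.png

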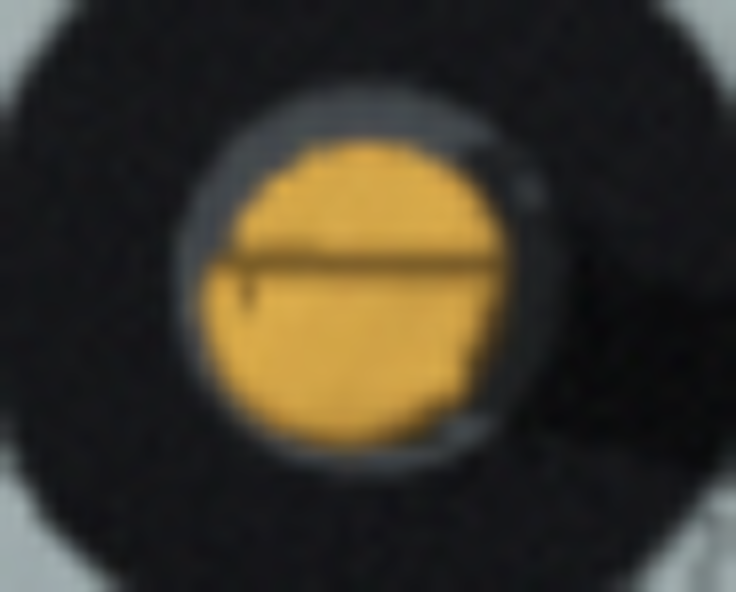

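View pics/w9.png

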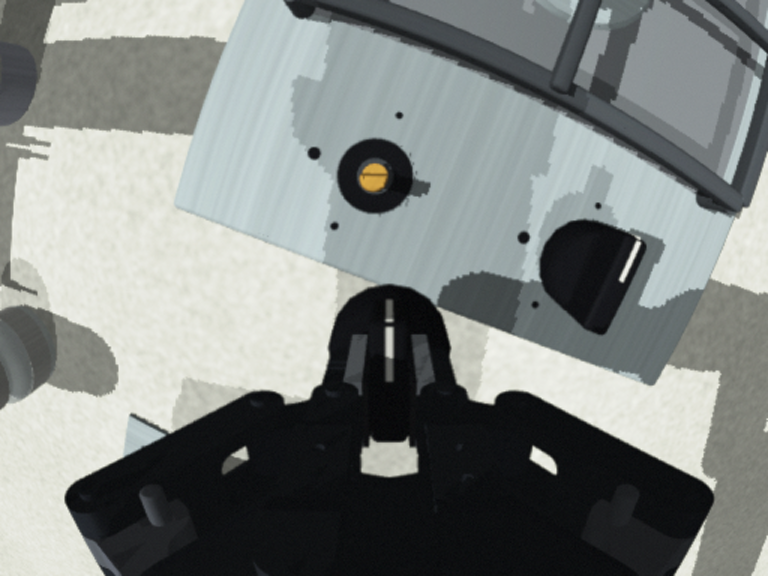

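Run:
```python
from h import *
o=ctrl.get_obs();p=eyes.get_image("wrist")
f=lambda u,v,z:wray(p,o,227+(u+.5)/16-.5,100+(v+.5)/16-.5,z)
a=f(225,263,.0795);b=f(495,264,.0795);d=b-a
print(np.linalg.norm(d),"flat yaw",np.degrees(np.arctan2(d[1],d[0]))+90)
c=f(351.5,293,.0795);L=f(200,293,.079);Rr=f(503,293,.079);B=f(340,445,.079)
print("axis",c,np.linalg.norm(L-Rr),np.linalg.norm(B-c))
phi=np.radians(17.5);ex=np.array([np.cos(phi),np.sin(phi)]);ey=np.array([np.sin(phi),-np.cos(phi)])
t=c[:2]-(-.0016)*ex-.0005*ey;print("TCP target",t)
delta([*t,.292],17.5)
```

```text
0.010608899173812818 flat yaw 16.856980193044734
axis [0.54725802 0.18714836 0.0795    ] 0.011947924001692811 0.00611664167710425
TCP target [0.54863362 0.18810634]
pos [0.4904 0.1631 0.299 ] phi 17.3 z [ 0.003  0.    -1.   ] t 7.9 F [ 0.2  0.3 -0.1] open 0.0114
turn [ 0.0007 -0.0032 -0.0032] shift mm [63.  -6.5  7.2]
```

```bash
python3 -m crank '[[0,-0.003,0,32,-3,2,1],[0,0,0,28,-3,2,1],[0,0,0,0,0,0,1],[0,0,0,0,0,0,1]]' 60
python3 - <<'E'
from h import *
delta([.5486,.1881,.280],17)
E
```

```text
t: 8.23
tool_pos: [0.5454, 0.1856, 0.2957]
tool_rot: [3.105, 0.471, -0.002]
contact_force: [0.6, -0.3, -0.6]
opening: 0.012
pos [0.5454 0.1856 0.2957] phi 17.2 z [-0.001 -0.001 -1.   ] t 8.23 F [ 0.6 -0.3 -0.6] open 0.012
turn [0.0007 0.0013 0.0041] shift mm [ 3.8 -1.4 15.7]
```

```bash
python3 -m crank '[[0,0,0,3.5,-1.5,6,1],[0,0,0,0,0,3,1],[0,0,0,0,0,0,1]]' 60
python3 - <<'E'
from h import *
delta([.5486,.1881,.274],17)
p=eyes.get_image("scene");save(p,"s1.png",5,(230,130,340,230))
p=eyes.get_image("wrist");save(p,"w10.png",1.5)
E
```

```text
t: 8.48
tool_pos: [0.5477, 0.1876, 0.2877]
tool_rot: [3.105, 0.47, 0.001]
contact_force: [-0.6, -0.0, -0.1]
opening: 0.0112
pos [0.5477 0.1876 0.2877] phi 17.2 z [ 0.001 -0.001 -1.   ] t 8.48 F [-0.6 -0.  -0.1] open 0.0112
turn [ 0.001  -0.0005  0.0039] shift mm [ 1.  -0.2 13.7]
```

View pics/s1.png

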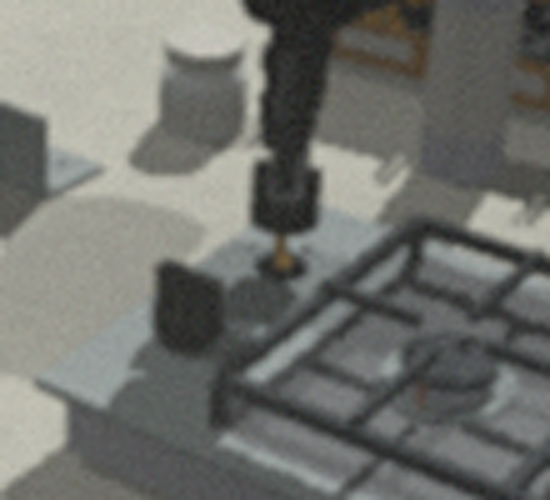

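View pics/w10.png

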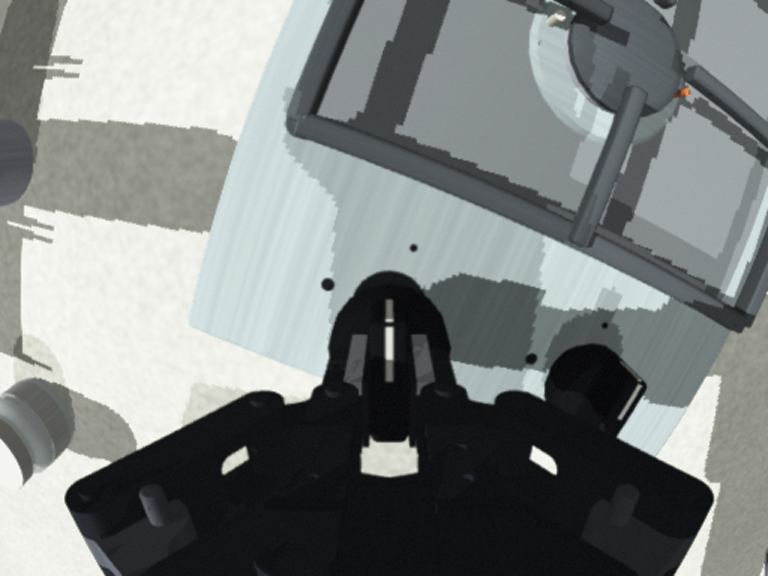

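```bash
python3 -m crank '[[0,0,0,1,0,6,1],[0,0,0,0,0,4,1],[0,0,0,0,0,0,1]]' 60
python3 - <<'E'
from h import *
delta([.5486,.1881,.274],17)
E
```

```text
t: 8.83
tool_pos: [0.5481, 0.1877, 0.2779]
tool_rot: [3.105, 0.47, 0.004]
contact_force: [-0.5, 0.5, -0.8]
opening: 0.0112
pos [0.5481 0.1877 0.2779] phi 17.2 z [ 0.002 -0.    -1.   ] t 8.83 F [-0.5  0.5 -0.8] open 0.0112
turn [ 0.0011 -0.0021  0.0038] shift mm [ 0.6 -0.2  3.9]
```

```bash
python3 -m crank '[[0,-0.002,0,0.5,0,3,1],[0,0,0,0,0,2,1],[0,0,0,0,0,2,1]]' 60
python3 - <<'E'
from h import *
delta([.5486,.1881,.265],17)
E
```

```text
t: 9.08
tool_pos: [0.5484, 0.1878, 0.2703]
tool_rot: [3.105, 0.47, 0.0]
contact_force: [0.7, 0.8, -1.1]
opening: 0.0116
pos [0.5484 0.1878 0.2703] phi 17.2 z [ 0.    -0.001 -1.   ] t 9.08 F [ 0.7  0.8 -1.1] open 0.0116
turn [0.0011 0.0001 0.0038] shift mm [ 0.2 -0.2  5.3]
```

```bash
python3 -m crank '[[0,0,0,0,0,3,1],[0,0,0,0,0,3,1],[0,0,0,0,0,0,1]]' 60
python3 - <<'E'
from h import *
delta([.5486,.1881,.253],17)
p=eyes.get_image("scene");save(p,"s2.png",5,(230,130,340,230))
E
```

```text
t: 9.33
tool_pos: [0.5483, 0.1878, 0.2629]
tool_rot: [3.105, 0.47, -0.002]
contact_force: [-0.7, -0.3, -0.7]
opening: 0.0116
pos [0.5483 0.1878 0.2629] phi 17.2 z [-0.001 -0.001 -1.   ] t 9.33 F [-0.7 -0.3 -0.7] open 0.0116
turn [0.001  0.0012 0.0038] shift mm [ 0.4 -0.2  9.9]
```

View pics/s2.png

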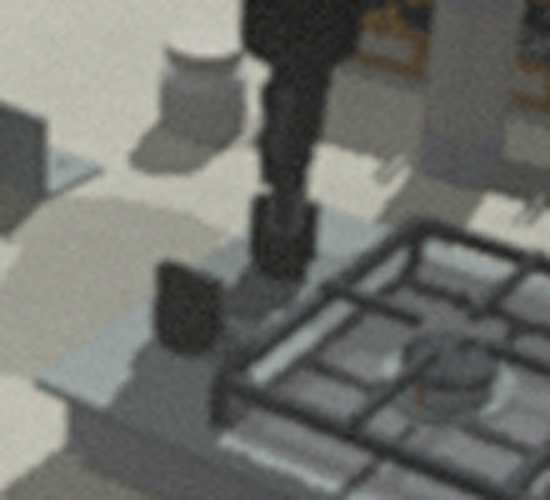

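```bash
python3 -m crank '[[0,0,0,0,0,2,1],[0,0,0,0,0,1.5,1],[0,0,0,0,0,1,1]]' 80
python3 -m crank '[[0,0,0,0,0,1.5,1],[0,0,0,0,0,1.5,1]]' 80
python3 -m crank '[[0,0,0,0,0,1.5,1],[0,0,0,0,0,1.5,1]]' 80
```

```text
t: 9.63
tool_pos: [0.5487, 0.1879, 0.2591]
tool_rot: [3.105, 0.47, 0.0]
contact_force: [-1.7, 0.2, 2.7]
opening: 0.011
t: 9.8
tool_pos: [0.5489, 0.1879, 0.2573]
tool_rot: [3.105, 0.47, -0.0]
contact_force: [-2.8, -1.6, 5.0]
opening: 0.0112
t: 9.97
tool_pos: [0.549, 0.188, 0.2558]
tool_rot: [3.105, 0.471, -0.001]
contact_force: [-3.2, -1.3, 6.9]
opening: 0.0114
```

```bash
python3 -m crank '[[0,0,0,-0.3,0,2,1],[0,0,0,0,0,1.5,1],[0,0,0,0,0,1.5,1]]' 80
python3 -m crank '[[0,0,0,0,0,1.5,1],[0,0,0,0,0,1.5,1]]' 80
python3 -m crank '[[0,0,0,0,0,2,1],[0,0,0,0,0,2,1]]' 80
```

```text
t: 10.22
tool_pos: [0.5491, 0.1881, 0.2541]
tool_rot: [3.104, 0.471, -0.002]
contact_force: [-4.9, -1.9, 7.9]
opening: 0.0111
t: 10.38
tool_pos: [0.5493, 0.1882, 0.2536]
tool_rot: [3.104, 0.471, -0.004]
contact_force: [-3.8, -0.7, 8.8]
opening: 0.0113
t: 10.55
tool_pos: [0.5497, 0.1883, 0.2533]
tool_rot: [3.103, 0.472, -0.006]
contact_force: [-7.1, -2.7, 13.5]
opening: 0.011
```

```bash
python3 -m crank '[[0,0,0,-0.8,0,3,1],[0,0,0,-0.8,0,3,1]]' 80
python3 -m crank '[[0,0.004,0,-1,0,3.5,1],[0,0,0,-1,0,3.5,1]]' 80
```

```text
t: 10.72
tool_pos: [0.5494, 0.1883, 0.2532]
tool_rot: [3.103, 0.472, -0.004]
contact_force: [-7.7, -1.5, 14.7]
opening: 0.011
t: 10.88
tool_pos: [0.5486, 0.1881, 0.2532]
tool_rot: [3.104, 0.473, 0.003]
contact_force: [-6.9, -1.9, 16.4]
opening: 0.0111
```

```bash
python3 -m crank '[[0,0,0,-0.5,0,5,1],[0,0,0,-0.5,0,5,1],[0,0,0,0,0,5,1]]' 80
python3 - <<'E'
from h import *
delta([.5486,.1881,.253],17)
p=eyes.get_image("wrist");save(p,"w11.png",1.5)
o=ctrl.get_obs()
p=eyes.get_image("scene");save(p,"s3.png",8,(255,150,325,205))
for q in("blade_mid","stem_top","spare_knob"):print(q,[(np.round(d["centre"],4),round(d["confidence"],2)) for d in spotter.mark_of(q,p)[:2]])
E
```

```text
t: 11.13
tool_pos: [0.5495, 0.1885, 0.2531]
tool_rot: [3.102, 0.474, -0.003]
contact_force: [-15.1, -4.2, 27.0]
opening: 0.011
pos [0.5495 0.1885 0.2531] phi 17.4 z [-0.001 -0.003 -1.   ] t 11.13 F [-15.1  -4.2  27. ] open 0.011
turn [0.003  0.0022 0.0068] shift mm [-1.   0.1  0.1]
blade_mid [(array([0.5457, 0.1877, 0.085 ]), 0.67), (array([0.5484, 0.1845, 0.0581]), 0.34)]
stem_top []
spare_knob [(array([0.5461, 0.1818, 0.0545]), 0.57), (array([ 0.3381,  0.4442, -0.0012]), 0.36)]
```

View pics/s3.png

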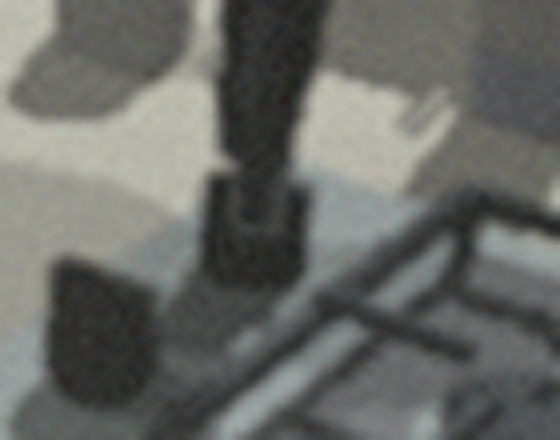

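View pics/w11.png

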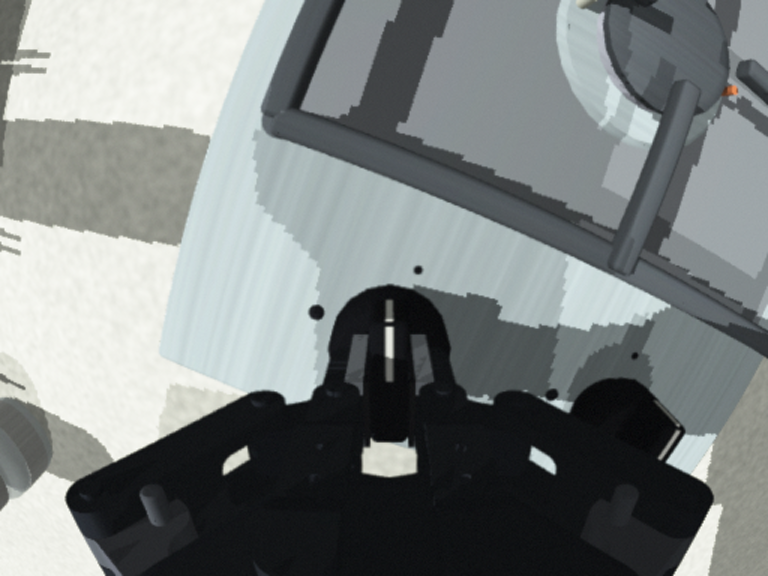

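```bash
python3 -m crank '[[0,0,0,-2,0,3.5,1],[0,0,0,-1.5,0,3.5,1],[0,0,0,-1.5,0,4,1]]' 80
python3 - <<'E'
from h import *
for i in range(6): p=eyes.get_image("wrist")
save(p,"w12.png",1.5)
delta([.5486,.1881,.253],17)
print(ctrl.get_obs()["wrist_torque"])
E
```

```text
t: 11.63
tool_pos: [0.5476, 0.1879, 0.2532]
tool_rot: [3.103, 0.475, 0.012]
contact_force: [-7.7, -2.3, 19.6]
opening: 0.011
pos [0.5476 0.188  0.2532] phi 17.4 z [ 0.008 -0.001 -1.   ] t 11.93 F [-6.4 -1.  17. ] open 0.0112
turn [ 0.0034 -0.0071  0.0072] shift mm [1.  0.2 0.2]
[-0.2491023   1.36399362  0.05234728]
```

```bash
python3 -c "
from station import ctrl
print(ctrl.finish_job());o=ctrl.get_obs();print(o['t'],o['tool_pos'],o['contact_force'],o['opening'])"
```

```text
the job is handed in; nothing more can be done
None
the job is handed in; nothing more can be done
```

I fitted the matching blade knob to the bare left stem, pressed it all the way in, and handed the job in at about 12 s with the fingers still holding it down. No verdict was reported, and no state could be read after hand-in.

**Fit:** I gripped the knob by its blade and turned it to the stem's flat, which I measured at about 17° in the robot's frame. It slid about 15 mm onto the stem with almost no force until the spring began to push back.

**Press:** The spring force then rose as described. The knob stopped dead after about 5.6 mm of measured travel, against the 6 mm expected. The arm's height did not change between about 15 and 27 N, so I took this as the hard stop.

**Last checks:**
- **Push and grip:** The arm held steady at 17 N down, with an 80 N grip. The finger opening was unchanged.
- **Pictures:** The last ones I viewed, just before a final easing of the push, showed the knob seated low over the plate and unmoved in the fingers. Nothing else was seen disturbed, though I took no final overhead picture.
- **Discrepancies:** There was a side force of about 6 N and a tool tilt of about 0.5° at the end. The network put the knob's blade about 3 mm low, close to its stated accuracy.

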